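# Load a shaft blank into the V-block fixture

### The job

Load the loose round metal bar into the V-block fixture on the bench, ready for marking out. Do not grip or lift anything: with the fingertips, push the bar by its side so that it rolls along the bench, up the ramp and drops into the V, then push it endways along the V until its end is right up against the stop, and only then tip the upright hinged keeper over so that it comes down and rests on the bar. Use no great force, leave the try square, the pencil and the hex keys where they lie, and let go of everything.

Things in the scene. Friction and masses are not known exactly. Their poses are not given: they have to be found in the camera images.
- bar: Shaft blank: plain solid aluminium round bar, 40 mm diameter, 160 mm long, about 0.55 kg, lying on the bench on the fixture's ramp side. Origin at its middle, on its axis (20 mm above the bench at the start); x runs along the bar, within 0.15 rad of the fixture's x; y and z turn as it rolls. On the level it stays where left; on the ramp it rolls back if let go.
- v_fixture: Steel V-block fixture, screwed down. Origin on the bench (z = 0) under the V's middle line; z up, x along the V towards the stop, +y towards the ramp. Two low 90-degree V-blocks at x = -80 to -25 and 11 to 66 mm; their -y flank rises to 23.3 mm (y = -28 to -40 mm). A bar in the V has its axis at y = 0, z = 24 mm. Base plate 2.5 mm thick, x = -88 to 100, y = -67 to 11 mm.
- ramp_foot (a point): Point on the bench at the foot of the ramp, at fixture x = -7, y = 68 mm. From here both V-blocks' ramps rise evenly at 15 degrees towards -y, up to a lip 12.7 mm high at y = 20 to 17 mm; behind the lip the V falls away at 45 degrees.
- stop_face (a point): Centre of the stop's face, at fixture x = 70, y = 0, z = 24 mm. The stop is an upright plate 44 mm wide, 46 mm high. A bar that is home touches it: its middle is then at fixture x = -10 mm, its free end at x = -90 mm, standing out of the V-blocks by 10 mm. At the start the bar lies 15 to 45 mm (measured at its middle, along fixture x) short of that.
- keeper (a joint): Keeper: flat steel arm 20 mm wide, 8 mm thick, 76 mm long, with an 18 mm finger tab turned up at its tip and a rubber pad below. Radians: 0 = level, pad on a bar in the V; 1.57 = upright; starts at 1.62 to 1.92, leaning to fixture -y, tip some 125 mm above the bench. Stays put near upright; pushed towards +y to below about 1.0 it falls shut by its own weight. About 1 N moves it.
- keeper_hinge (a point): Hinge of the keeper, at fixture x = -7, y = -52, z = 51 mm; its axis lies along the fixture's x. It sits in a fork 42 mm wide (x), 26 mm deep (y) and 60 mm high.
- keeper_back (a point): Point in the middle of the keeper's back face, 50 mm from the hinge: the face looks to the fixture's -y when the arm is upright, and up when it is shut. Pushed here towards +y, the keeper closes.
- try_square: Bystander: small try square with beech stock and steel blade, 110 x 165 x 16 mm, lying flat beyond the bar; origin under its middle.
- carpenter_pencil: Bystander: red flat pencil, 160 mm long (along its y), 12 mm wide, 11 mm high, lying beside the fixture on its keeper side; origin under its middle.
- hex_key_set: Bystander: folding hex key set with red body, 30 x 95 x 19 mm (long along its y), lying behind the bar as seen from the fixture; origin under its middle.

How it is judged:
By the outcome, as a careful person would: the job done as asked, in the order asked, and still so for the second after the job is handed in, with the robot touching nothing.
It also fails if it takes over 64 s, if anything falls off the work surface, if the arm or the gripper's body presses on something with over 40 N, if the wrist force passes 120 N, or if a joint passes its speed limit or range.

### The arm

A 6-joint arm with a two-finger parallel gripper is mounted at the origin on a cart in front of the work surface, level with it; the furniture and walls round the work are solid. World frame = base frame: x ahead of the robot, y to its left, z up, the work surface at z = 0. Lengths are in mm, angles in rad, forces in N, time in s.
With the tool pointing down it reaches from about 350 to 875 mm from the base axis. Payload 4.2 kg.
Tool frame: the origin (TCP) lies at the very end of the fingers, on their centre line; the grasp point (between the pads) lies 19 mm behind it (pinch_z is the distance from the TCP to the grasp point, in mm); z points along the fingers, y is the line along which they close (so a half turn about z gives the same grasp; the last joint's range is limited). The gripper opens to 85 mm and grips with 20 to 120 N. Pads are 22 mm wide; open, the fingers measure 114 mm over their backs; the gripper's body (76 mm by 85 mm) begins 54 mm behind the grasp point. The pads swing forward as they close: fully open they stand 13 mm farther back than shut.
Start: joints at [1.508, 0.385, 0.008, 0, -1.194, -0.259], TCP at [197.639, 592.906, 231.312] pointing down, gripper open.
Joint ranges: [-3.14, 3.14], [-1.21, 2.06], [-1.07, 1.41], [-3.16, 2.05], [-2.99, -0.16], [-3.1, 3.1]. Speed limits (rad/s): [2.79, 2.79, 3.14, 3.14, 3.14, 3.14].

### API

Orientations are given as a unit quaternion [x, y, z, w].
In Python, from bench import * gives the robot as it stands.
- The arm moves only by the tool arm_command, never from a script. Its argument "steps" is one flat list of numbers, 4 for each row, row after row: the shift along the tool's x, y, z in m, then the turn about the tool's z in rad. In form: [tx, ty, tz, roll, tx, ty, tz, roll, ...]. A call has 1 to 20 rows; each row shifts and turns the commanded pose from where the row before left it, along the tool's axes as they then stand; what a row does not reach is not made up. A row lasts 1/8 s, in which the tool goes at most 62.5 mm and 10.7 degrees, less where a joint would pass 70% of its speed; a pose out of reach is approached as far as the arm can. A call with a gripper value outside its range is refused whole. "grip" is the finger opening in m, from 0 to 0.0854, set as the call begins (left out, the last holds). The fingers move at their own pace and stop on an object; the grip force is fixed at half the most. Time passes only in rows, so rows that do not move let the fingers close. It gives the time, the measured TCP pose, the force, the opening and the grip force at its end, in the units of the state.
- read_state(): the state, without advancing time (a new reading comes with each control period).
- get_image(name): name is "scene" or "top" or "wrist"; returns the picture (480x640x3 uint8, red, green, blue); there is no depth.
- get_calibration(name): a dict with "camera_matrix" (3x3 intrinsics, pixels), "cam_to_world" (4x4, takes a point from camera to world coordinates). Camera axes: x right, y down, z forward; pixel columns grow to the right and rows downward; lengths in mm; the calibration is good to about 2 mm. A picture is of the moment at which its call begins: read the wrist's pose just before it. get_calibration takes no time and is no camera call; for the wrist camera it gives the pose at the moment of the call.
- job_done(): hands the job in; it is judged then, once.
The state is a dict: "clock": time; "joints": joint angles; "joint_vel": joint speeds; "joint_efforts": joint torques, N m; "position": TCP position; "ee_rot": TCP orientation; "contact_force": force on the tool from outside, world axes, zero at the start; "wrist_torque": the same for the moment, N m; "gripper_width": finger opening in mm; "grasp_force": force on a finger pad.
Only numpy, scipy, OpenCV 4.12 (cv2) and the standard library are available. Lean on these libraries where they do the work, as an engineer would, in place of code of your own. Each camera call takes 0.05 s, during which the arm holds its last target. There are 200 camera calls.

## Working session

There is one attempt and no reset: what is moved stays moved. The work goes in short steps, Python scripts to look and compute and a tool call to move; the robot and the scene stay as the last step left them, time stands still between calls to the robot, and variables do not carry over. Pictures are saved under pics/ and viewed, at most 10 in all, crops included, and the job is handed in when it is done.

Besides the shell and the picture viewer there is one more tool, called after "Emit:" as name(argument=value, ...), one argument or row to a line, values as JSON. arm_command: Moves the arm, as the interface text tells. Its arguments: {"type":"object","properties":{"steps":{"type":"array","items":{"type":"number"}},"grip":{"type":"number"}},"required":["steps"]}

```bash
mkdir -p pics; python3 - <<'E'
from bench import *
import cv2,numpy as np
for n in("scene","top"):
    im=get_image(n);cv2.imwrite(f"pics/{n}0.png",im[:,:,::-1]);c=get_calibration(n)
    print(n,np.round(c["camera_matrix"],1).tolist(),np.round(c["cam_to_world"],3).tolist())
s=read_state();print(s["clock"],s["position"],s["ee_rot"],s["contact_force"])
E
```

```text
scene [[495.8, 0.0, 322.3], [0.0, 495.8, 245.1], [0.0, 0.0, 1.0]] [[0.899, -0.267, 0.346, 291.825], [-0.437, -0.582, 0.685, -382.503], [0.018, -0.768, -0.641, 629.077], [0.0, 0.0, 0.0, 1.0]]
top [[526.9, 0.0, 320.2], [0.0, 526.9, 236.8], [0.0, 0.0, 1.0]] [[0.006, -0.983, 0.185, 467.665], [-1.0, -0.01, -0.023, 237.04], [0.024, -0.184, -0.983, 901.351], [0.0, 0.0, 0.0, 1.0]]
0.1 [197.49997114 592.41249226 230.32438765] [ 9.87071966e-01 -1.60274584e-01 -9.66249720e-05  9.91471846e-04] [ 0.32266583 -0.44324848 -0.20707276]
```

View pics/top0.png

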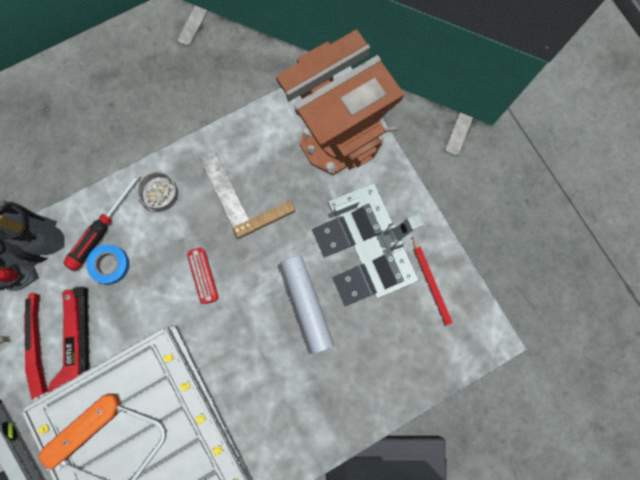

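View pics/scene0.png

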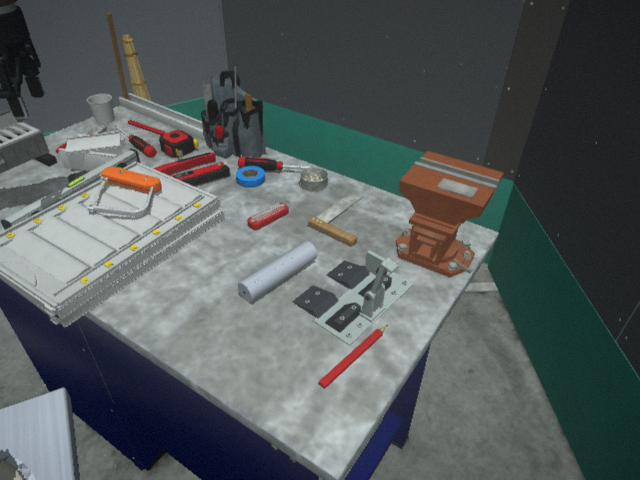

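The top view shows the bar from (292,258) to (320,350), the fixture around (370,240) with its stop near (343,208), the upright keeper at (405,230), the pencil at (432,285), the square at (240,200), and the hex keys at (202,275). The scene view agrees with this.

```bash
cat > h.py <<'E'
from bench import *
import cv2,numpy as np
def ray(c,uv,z):
    K,T=np.array(c["camera_matrix"]),np.array(c["cam_to_world"])
    d=T[:3,:3]@np.linalg.inv(K)@[uv[0],uv[1],1.];o=T[:3,3]
    return o+d*(z-o[2])/d[2]
def proj(c,p):
    K,T=np.array(c["camera_matrix"]),np.array(c["cam_to_world"])
    q=K@(T[:3,:3].T@(np.array(p)-T[:3,3]));return q[:2]/q[2]
E
python3 - <<'E'
from h import *
im=cv2.imread("pics/top0.png")
a=cv2.resize(im[175:365,270:470],None,fx=4,fy=4,interpolation=cv2.INTER_CUBIC)[:600]
cv2.imwrite("pics/crop0.png",a)
b,g,r=[im[...,i].astype(int) for i in range(3)]
hsv=cv2.cvtColor(im,cv2.COLOR_BGR2HSV)
c=get_calibration("top")
for n,m,z in(("bar",(b-r>12)&(b>90),20),("plate",(g-r>6)&(g>150),2.5),("pads",hsv[...,2]<85,6),("red",(r>130)&(g<80),8)):
    m=m.astype(np.uint8);m[:180]=0;m[370:]=0;m[:,:180]=0;m[:,470:]=0
    for k in cv2.findContours(m,cv2.RETR_EXTERNAL,cv2.CHAIN_APPROX_NONE)[0]:
        if cv2.contourArea(k)>60:
            R=cv2.minAreaRect(k);P=cv2.boxPoints(R)
            print(n,cv2.contourArea(k),np.round(P).tolist(),[np.round(ray(c,p,z)[:2]).tolist() for p in P])
E
```

```text
bar 2106.0 [[279.0, 260.0], [301.0, 253.0], [334.0, 347.0], [312.0, 354.0]] [[592.0, 286.0], [605.0, 249.0], [450.0, 194.0], [438.0, 229.0]]
bar 115.5 [[408.0, 218.0], [419.0, 213.0], [423.0, 224.0], [412.0, 229.0]] [[668.0, 67.0], [677.0, 47.0], [657.0, 40.0], [649.0, 59.0]]
bar 1131.0 [[340.0, 215.0], [380.0, 197.0], [417.0, 280.0], [377.0, 298.0]] [[672.0, 183.0], [704.0, 114.0], [561.0, 54.0], [531.0, 121.0]]
bar 997.5 [[328.0, 201.0], [375.0, 182.0], [393.0, 226.0], [347.0, 245.0]] [[697.0, 203.0], [732.0, 122.0], [653.0, 92.0], [619.0, 171.0]]
plate 81.5 [[226.0, 351.0], [240.0, 348.0], [244.0, 369.0], [231.0, 372.0]] [[442.0, 372.0], [447.0, 349.0], [413.0, 340.0], [408.0, 363.0]]
plate 233.5 [[446.0, 348.0], [466.0, 343.0], [471.0, 368.0], [452.0, 373.0]] [[449.0, 4.0], [456.0, -30.0], [415.0, -37.0], [408.0, -4.0]]
plate 99.5 [[244.0, 345.0], [257.0, 341.0], [266.0, 368.0], [253.0, 373.0]] [[452.0, 342.0], [458.0, 321.0], [414.0, 305.0], [407.0, 327.0]]
plate 2329.5 [[213.0, 277.0], [278.0, 262.0], [301.0, 368.0], [236.0, 382.0]] [[566.0, 399.0], [591.0, 288.0], [415.0, 247.
[... 722 characters left out ...]
113.0]]
pads 329.5 [[373.0, 260.0], [384.0, 255.0], [396.0, 283.0], [385.0, 288.0]] [[595.0, 126.0], [604.0, 106.0], [558.0, 86.0], [549.0, 106.0]]
pads 101.0 [[393.0, 229.0], [405.0, 221.0], [410.0, 230.0], [398.0, 238.0]] [[650.0, 91.0], [665.0, 69.0], [649.0, 59.0], [635.0, 81.0]]
pads 328.0 [[348.0, 216.0], [362.0, 207.0], [380.0, 233.0], [366.0, 243.0]] [[673.0, 168.0], [690.0, 144.0], [643.0, 112.0], [626.0, 137.0]]
red 441.5 [[414.0, 249.0], [420.0, 247.0], [452.0, 322.0], [445.0, 325.0]] [[615.0, 55.0], [620.0, 44.0], [492.0, -6.0], [487.0, 5.0]]
red 127.5 [[197.0, 248.0], [214.0, 247.0], [217.0, 301.0], [200.0, 303.0]] [[614.0, 427.0], [616.0, 398.0], [523.0, 389.0], [521.0, 417.0]]
```

View pics/crop0.png

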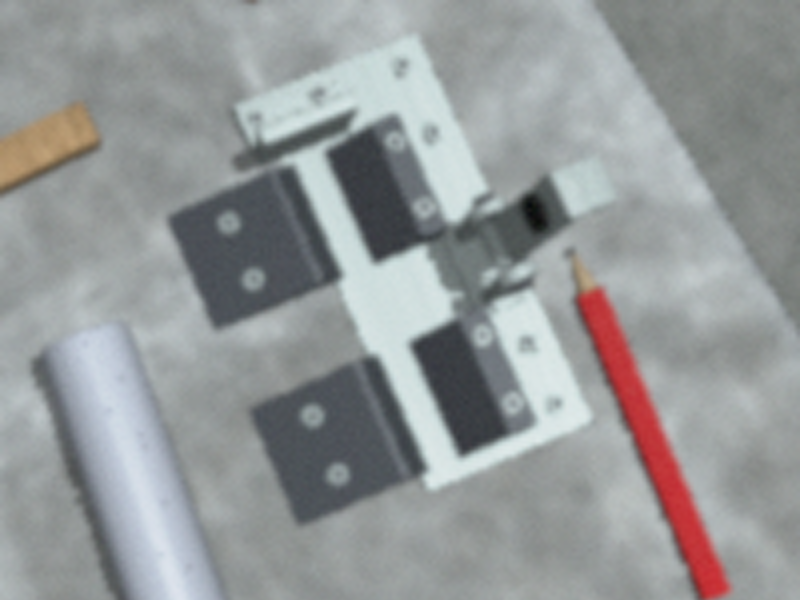

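The crop shows plate corners at crop px (238,103), (415,37), (592,415) and (430,488). The ramp feet are at (168,215), (217,328), (250,408) and (302,523), and the keeper tab is at (585,185).

```bash
python3 - <<'E'
from h import *
c=get_calibration("top")
P=[(238,103),(415,37),(592,415),(430,488),(168,215),(217,328),(250,408),(302,523)]
F=[(100,11,2.5),(100,-67,2.5),(-88,-67,2.5),(-88,11,2.5),(66,68,0),(11,68,0),(-25,68,0),(-80,68,0)]
W=np.array([ray(c,(270+x/4,175+y/4),f[2])[:2] for (x,y),f in zip(P,F)]);F=np.array(F)[:,:2]
a,b=W-W.mean(0),F-F.mean(0)
th=np.arctan2((b[:,0]*a[:,1]-b[:,1]*a[:,0]).sum(),(a*b).sum())
R=np.array([[np.cos(th),-np.sin(th)],[np.sin(th),np.cos(th)]]);t=W.mean(0)-R@F.mean(0)
print("fix",th,t,"res",np.round(W-(F@R.T+t),1).tolist())
np.savez("fix.npz",R=R,t=t,th=th)
f=lambda p:np.round(R.T@(np.array(p[:2])-t),1).tolist()
im=cv2.imread("pics/top0.png").astype(int)
m=((im[...,0]-im[...,2]>12)&(im[...,0]>90)).astype(np.uint8);m[:,:270]=0;m[:,336:]=0;m[:250]=0;m[360:]=0
k=max(cv2.findContours(m,0,1)[0],key=cv2.contourArea)
for p in cv2.boxPoints(cv2.minAreaRect(k)):print("bar corner",np.round(p),f(ray(c,p,20)))
# scene view: bar silhouette
im=cv2.imread("pics/scene0.png").astype(int);cs=get_calibration("scene")
m=((im[...,0]-im[...,2]>12)&(im[...,0]>90)).astype(np.uint8)
m[:,:230]=0;m[:,325:]=0;m[:235]=0;m[310:]=0
k=max(cv2.findContours(m,0,1)[0],key=cv2.contourArea);print(cv2.contourArea(k))
for p in cv2.boxPoints(cv2.minAreaRect(k)):print("scene bar",np.round(p),f(ray(cs,p,20)))
W3=lambda q:np.append(R@np.array(q[:2])+t,q[2])
for q in [(100,11,2.5),(-88,11,2.5),(-88,-67,2.5),(70,22,46),(66,68,0),(-80,68,0)]:print(q,np.round(proj(cs,W3(q))))
print("tab",[ (270+585/4,175+185/4)],f(ray(c,(270+585/4,175+185/4),125)))
for n,p in(("pencil tip",(412,238)),("square end",(294,208)),("hex",(217,301))):print(n,f(ray(c,p,8)))
s=read_state();print(R,s["ee_rot"])
E
```

```text
fix 0.42249130301199733 [617.30728591 143.89875897] res [[-2.8, 5.4], [-3.7, -1.9], [0.4, 1.2], [0.6, 0.3], [1.5, -2.3], [2.1, -1.3], [0.3, -0.9], [1.6, -0.5]]
bar corner [279. 260.] [35.0, 139.9]
bar corner [301. 253.] [32.3, 101.3]
bar corner [334. 347.] [-131.8, 113.8]
bar corner [312. 354.] [-128.6, 151.2]
1568.5
scene bar [236. 284.] [-126.1, 158.2]
scene bar [308. 236.] [57.1, 151.6]
scene bar [320. 254.] [31.4, 99.2]
scene bar [248. 302.] [-142.2, 111.1]
(100, 11, 2.5) [379. 263.]
(-88, 11, 2.5) [314. 320.]
(-88, -67, 2.5) [351. 344.]
(70, 22, 46) [366. 251.]
(66, 68, 0) [344. 260.]
(-80, 68, 0) [292. 302.]
tab [(416.25, 221.25)] [-9.0, -72.8]
pencil tip [-19.3, -86.1]
square end [111.3, 79.9]
hex [15.5, 262.0]
[[ 0.91207025 -0.41003397]
 [ 0.41003397  0.91207025]] [ 9.87071966e-01 -1.60274584e-01 -9.66249720e-05  9.91471846e-04]
```

Emit:
arm_command(
  steps=[0,0,0,0.165,0,0,0,0.165,0,0,0,0.165,0,0,0,0.165,0,0,0,0.166,0.04,-0.0145,0,0,0.04,-0.0145,0,0,0.04,-0.0145,0,0,0.04,-0.0145,0,0,0.04,-0.0145,0,0,0.04,-0.0145,0,0,0.04,-0.0145,0,0,0.04,-0.0145,0,0,0.04,-0.0145,0,0,0.04,-0.0145,0,0,0,0,0,0,0,0,0,0],
  grip=0.085,
)

```text
clock: 2.22
position: [493.8, 287.6, 230.9]
ee_rot: [0.84, -0.543, -0.0, 0.0]
contact_force: [-0.2, -0.3, -0.1]
gripper_width: 85.3
grasp_force: 0.0
```

```bash
cat >> h.py <<'E'
D=np.load("fix.npz")
def st():
    from scipy.spatial.transform import Rotation as Ro
    s=read_state();p=np.array(s["position"]);M=Ro.from_quat(s["ee_rot"]).as_matrix()
    f=np.array(s["contact_force"]);e=D["R"].T@(M[:2,0])
    print("t",round(s["clock"],2),"fix",np.round(D["R"].T@(p[:2]-D["t"]),1),"z",round(p[2],1),"toolx yaw err",round(float(np.arctan2(e[0],-e[1])),3),"F fix",np.round(D["R"].T@f[:2],1),round(f[2],1),"w",round(s["gripper_width"],1))
E
python3 - <<'E'
from h import *
st();im=get_image("wrist");cv2.imwrite("pics/w1.png",im[:,:,::-1])
c=get_calibration("wrist")
for q in[(-80,68,0),(66,68,0),(-88,-67,2.5)]:print(np.round(proj(c,np.append(D["R"]@q[:2]+D["t"],q[2]))))
E
```

```text
t 2.23 fix [-53.8 181.8] z 230.9 toolx yaw err 0.0 F fix [-0.3 -0.2] -0.1 w 85.3
[344.  84.]
[193.  84.]
[357. -85.]
```

View pics/w1.png

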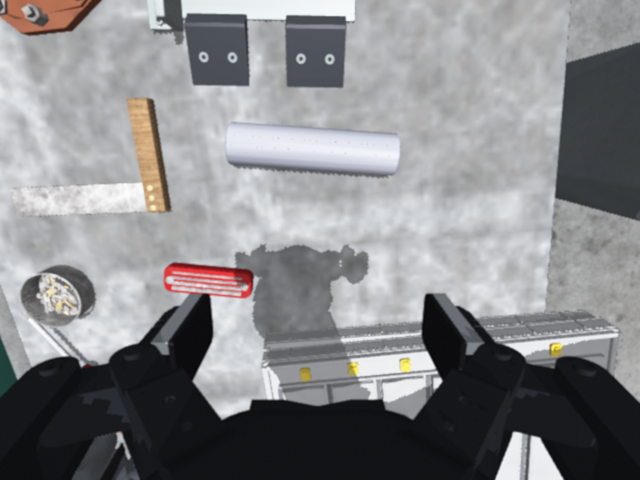

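The wrist view shows the ramp feet at v≈85, u 189–344, which matches the prediction to about 3 px. The bar spans (227..399, ~150), and the space behind it is free of the hex keys at (208,280). I'm descending behind the bar.

Emit:
arm_command(
  steps=[0,0,0.04,0,0,0,0.04,0,0,0,0.04,0,0,0,0.04,0,0,0,0.03,0,0,0,0.02,0,0,0,0.01,0,0,0,0.007,0,0,0,0.003,0,0,0,0,0,0,0,0,0],
)

```text
clock: 3.65
position: [494.4, 287.9, 1.9]
ee_rot: [0.84, -0.543, 0.0, -0.001]
contact_force: [0.3, 0.4, 0.7]
gripper_width: 85.2
grasp_force: 0.0
```

```bash
python3 - <<'E'
from h import *
st();im=get_image("wrist");cv2.imwrite("pics/w2.png",im[:,:,::-1])
E
```

```text
t 3.65 fix [-53.  181.8] z 1.9 toolx yaw err 0.0 F fix [0.5 0.2] 0.7 w 85.2
```

View pics/w2.png

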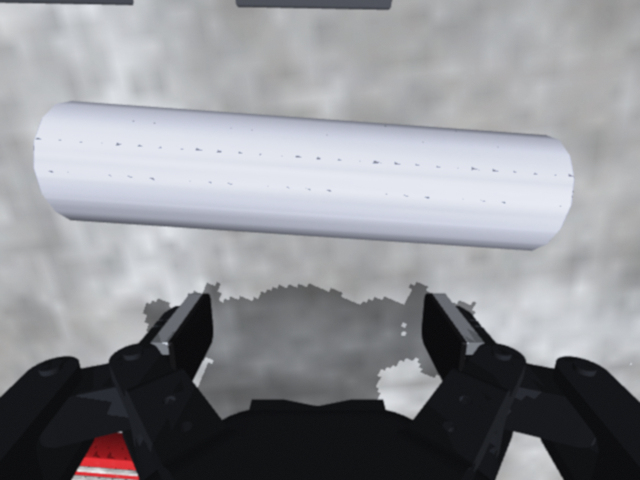

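Emit:
arm_command(
  steps=[0,0,0.002,0,0,0,0.002,0,0.008,0,0,0,0.006,0,0,0,0.004,0,0,0,0.004,0,0,0,0.004,0,0,0,0.004,0,0,0,0.004,0,0,0,0.004,0,0,0,0.004,0,0,0,0.004,0,0,0,0.004,0,0,0,0.004,0,0,0,0.004,0,0,0,0.004,0,0,0,0.004,0,0,0,0.004,0,0,0],
)

```text
clock: 5.95
position: [522.9, 223.6, -2.7]
ee_rot: [0.84, -0.543, -0.0, 0.0]
contact_force: [-0.3, 0.5, 0.9]
gripper_width: 84.9
grasp_force: 0.2
```

```bash
python3 - <<'E'
from h import *
st();im=get_image("wrist");cv2.imwrite("pics/w3.png",im[:,:,::-1])
E
```

```text
t 5.95 fix [-53.4 111.4] z -2.7 toolx yaw err 0.0 F fix [-0.1  0.6] 0.9 w 84.9
```

View pics/w3.png

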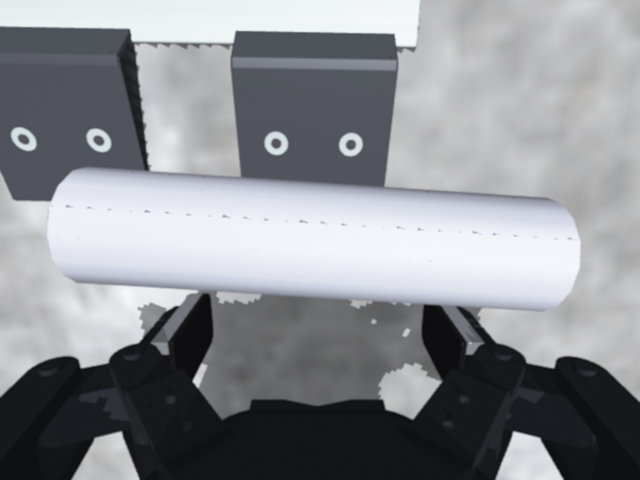

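Emit:
arm_command(
  steps=[0.004,0,0,0,0.004,0,0,0,0.004,0,-0.001,0,0.004,0,-0.001,0,0.004,0,-0.001,0,0.004,0,-0.001,0,0.004,0,-0.001,0,0.004,0,-0.001,0,0.004,0,-0.001,0,0.004,0,-0.001,0,0.004,0,-0.001,0],
)

```text
clock: 7.38
position: [542.5, 186.6, 8.1]
ee_rot: [0.84, -0.542, 0.001, -0.003]
contact_force: [-5.8, 10.4, 6.5]
gripper_width: 84.8
grasp_force: 5.2
```

```bash
python3 - <<'E'
from h import *
st();im=get_image("wrist");cv2.imwrite("pics/w4.png",im[:,:,::-1])
E
```

```text
t 7.38 fix [-50.7  69.7] z 8.1 toolx yaw err 0.002 F fix [-1.1 11.9] 6.5 w 84.8
```

View pics/w4.png

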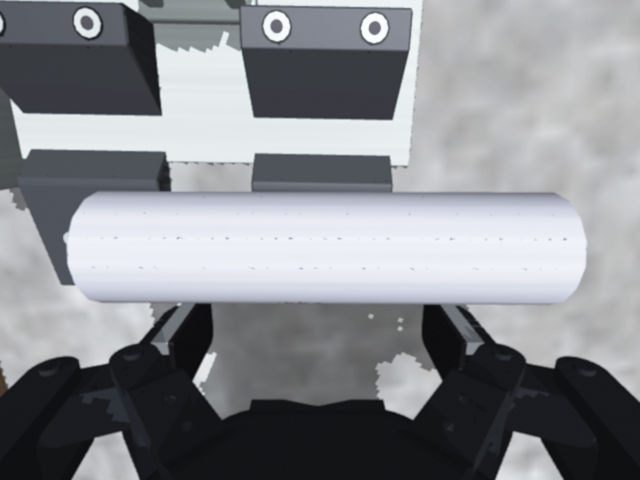

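Emit:
arm_command(
  steps=[0.004,0,-0.001,0,0.004,0,-0.001,0,0.004,0,-0.001,0,0.003,0,0,0,0.003,0,0,0,0.002,0,0,0,0.002,0,0,0,0.002,0,0,0,0,0,0,0],
)

```text
clock: 8.55
position: [550.7, 161.5, 9.2]
ee_rot: [0.84, -0.543, -0.0, 0.0]
contact_force: [-0.1, -0.1, -0.5]
gripper_width: 84.7
grasp_force: 0.0
```

```bash
python3 - <<'E'
from h import *
st();im=get_image("wrist");cv2.imwrite("pics/w5.png",im[:,:,::-1])
b=im.astype(int);m=((b[...,2]-b[...,0]>12)&(b[...,2]>120)).astype(np.uint8)
k=max(cv2.findContours(m,0,1)[0],key=cv2.contourArea);print(cv2.boundingRect(k))
E
```

```text
t 8.55 fix [-53.5  43.4] z 9.2 toolx yaw err 0.0 F fix [-0.2 -0.1] -0.5 w 84.7
(50, 89, 510, 93)
```

Force fell to zero and the bar jumped ahead, so it dropped in the V. I'm backing off, lifting, closing and measuring.

Emit:
arm_command(
  steps=[-0.02,0,0,0,-0.02,0,0,0,-0.02,0,-0.03,0,0,0,-0.04,0,0,0,-0.04,0,0,0.02,-0.03,0,0,0.03,0,0,0,0.03,0,0,0,0,0,0],
  grip=0.0,
)

```text
clock: 9.72
position: [451.0, 183.9, 149.7]
ee_rot: [0.84, -0.542, -0.0, 0.0]
contact_force: [0.4, 0.6, 0.7]
gripper_width: -0.0
grasp_force: 0.0
```

```bash
python3 - <<'E'
from h import *
st();im=get_image("wrist");c=get_calibration("wrist");cv2.imwrite("pics/w6.png",im[:,:,::-1])
b=im.astype(int);m=((b[...,2]-b[...,0]>12)&(b[...,2]>120)).astype(np.uint8)
k=max(cv2.findContours(m,0,1)[0],key=cv2.contourArea)
for p in cv2.boxPoints(cv2.minAreaRect(k)):print(np.round(p),np.round(D["R"].T@(ray(c,p,24)[:2]-D["t"]),1))
E
```

```text
t 9.72 fix [-135.3  104.6] z 149.7 toolx yaw err 0.002 F fix [0.6 0.4] 0.7 w -0.0
[ 47. 106.] [57.9 17.9]
[49. 14.] [ 44.2 -40. ]
[315.  21.] [-132.2  -36.3]
[312. 113.] [-130.5   22.1]
```

View pics/w6.png

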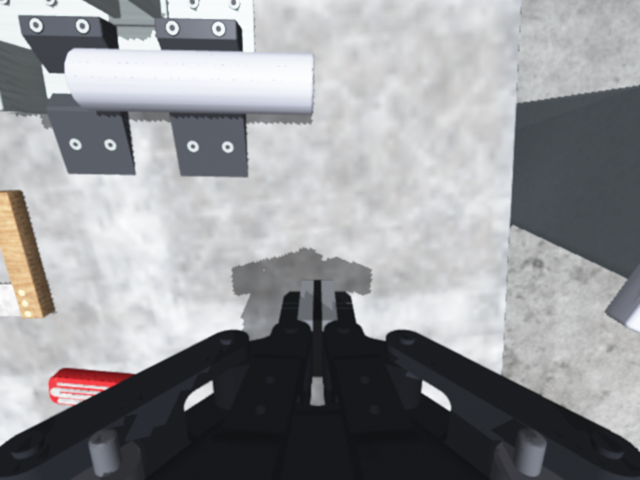

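Emit:
arm_command(
  steps=[0,0,0,-0.1745,0,0,0,-0.1745,0,0,0,-0.1745,0,0,0,-0.1745,0,0,0,-0.1745,0,0,0,-0.1745,0,0,0,-0.1745,0,0,0,-0.1745,0,0,0,-0.1745,-0.01,0.035,0,0,-0.01,0.035,0,0,-0.01,0.035,0,0,0,0,0.04,0,0,0,0.04,0,0,0,0.03,0,0,0,0.015,0,0,0,0.009,0,0,0,0,0],
)

```text
clock: 12.02
position: [469.1, 76.1, 14.9]
ee_rot: [0.978, 0.21, -0.0, 0.0]
contact_force: [0.3, 0.2, -0.2]
gripper_width: -0.2
grasp_force: 0.0
```

```bash
python3 - <<'E'
from h import *
st()
E
```

```text
t 12.03 fix [-163.    -1.1] z 14.9 toolx yaw err 1.571 F fix [0.4 0.1] -0.2 w -0.2
```

Emit:
arm_command(
  steps=[0.008,0,0,0,0.006,0,0,0,0.003,0,0,0,0.003,0,0,0,0.003,0,0,0,0.003,0,0,0,0.003,0,0,0,0.003,0,0,0,0.003,0,0,0,0.003,0,0,0,0.003,0,0,0,0.003,0,0,0,0.003,0,0,0,0.003,0,0,0,0.003,0,0,0,0.002,0,0,0],
)

```text
clock: 14.02
position: [515.8, 96.0, 14.6]
ee_rot: [0.978, 0.209, -0.004, 0.001]
contact_force: [-4.4, -4.9, 3.4]
gripper_width: 0.0
grasp_force: 3.2
```

```bash
python3 - <<'E'
from h import *
st()
E
```

```text
t 14.03 fix [-112.2   -2.1] z 14.6 toolx yaw err 1.57 F fix [-6.  -2.7] 3.4 w 0.0
```

Contact is made and about 6 N of sliding friction shows. I'm continuing slowly.

Emit:
arm_command(
  steps=[0.002,0,0,0,0.002,0,0,0,0.002,0,0,0,0.001,0,0,0,0.001,0,0,0],
)

```text
clock: 14.65
position: [523.1, 99.3, 14.6]
ee_rot: [0.978, 0.209, -0.004, 0.001]
contact_force: [-5.4, -4.8, 3.3]
gripper_width: 0.2
grasp_force: 3.1
```

Emit:
arm_command(
  steps=[0.001,0,0,0,0.001,0,0,0],
)

```text
clock: 14.9
position: [525.0, 100.1, 14.6]
ee_rot: [0.978, 0.209, -0.004, 0.001]
contact_force: [-4.4, -4.4, 3.1]
gripper_width: 0.2
grasp_force: 2.9
```

Emit:
arm_command(
  steps=[0.001,0,0,0,0.001,0,0,0],
)

```text
clock: 15.15
position: [525.7, 100.5, 14.5]
ee_rot: [0.978, 0.209, -0.005, 0.001]
contact_force: [-7.3, -4.7, 4.6]
gripper_width: -0.2
grasp_force: 4.5
```

```bash
python3 - <<'E'
from h import *
st()
E
```

```text
t 15.15 fix [-101.3   -2. ] z 14.5 toolx yaw err 1.569 F fix [-8.6 -1.3] 4.6 w -0.2
```

Emit:
arm_command(
  steps=[0.001,0,0,0,0.001,0,0,0],
)

```text
clock: 15.4
position: [525.7, 100.4, 14.2]
ee_rot: [0.978, 0.209, -0.007, 0.002]
contact_force: [-10.3, -5.9, 7.1]
gripper_width: -0.3
grasp_force: 6.2
```

Emit:
arm_command(
  steps=[0,0,0,0,0,0,0,0],
)

```text
clock: 15.65
position: [525.7, 100.5, 14.2]
ee_rot: [0.978, 0.209, -0.007, 0.002]
contact_force: [-10.3, -4.9, 8.2]
gripper_width: -0.3
grasp_force: 5.6
```

The bar is home: the position holds while the force rises to 11 N. I'm retracting, rising, rolling back and going behind the keeper.

Emit:
arm_command(
  steps=[-0.006,0,0,0,-0.012,0,0,0,-0.014,0,0,0,0,0,-0.05,0,0,0,-0.05,0,0,0,-0.05,0,0,0,-0.04,0,0,0,0,0.1745,0,0,0,0.1745,0,0,0,0.1745,0,0,0,0.1745,0,0,0,0.1745,0,0,0,0.1745,0,0,0,0.1745,0,0,0,0.1745,0,0,0,0.1745],
)

```text
clock: 17.65
position: [502.0, 90.7, 205.2]
ee_rot: [0.838, -0.545, -0.0, -0.0]
contact_force: [-0.7, 0.4, 0.2]
gripper_width: -0.1
grasp_force: 0.0
```

Emit:
arm_command(
  steps=[0.032,-0.03,0,0,0.032,-0.03,0,0,0.032,-0.03,0,0,0.029,-0.032,0,0,0,0,0,0],
)

```text
clock: 18.27
position: [666.4, 25.9, 203.5]
ee_rot: [0.839, -0.544, -0.0, 0.0]
contact_force: [-0.9, 0.7, -0.3]
gripper_width: -0.2
grasp_force: 0.0
```

```bash
python3 - <<'E'
from h import *
st();im=get_image("top");c=get_calibration("top")
s=get_image("scene")
a=cv2.resize(s[225:345,280:440],None,fx=4,fy=4,interpolation=cv2.INTER_CUBIC)
cv2.imwrite("pics/s7.png",a[:,:,::-1])
E
```

```text
t 18.27 fix [  -3.6 -127.8] z 203.5 toolx yaw err -0.002 F fix [-0.5  1. ] -0.3 w -0.2
```

View pics/s7.png

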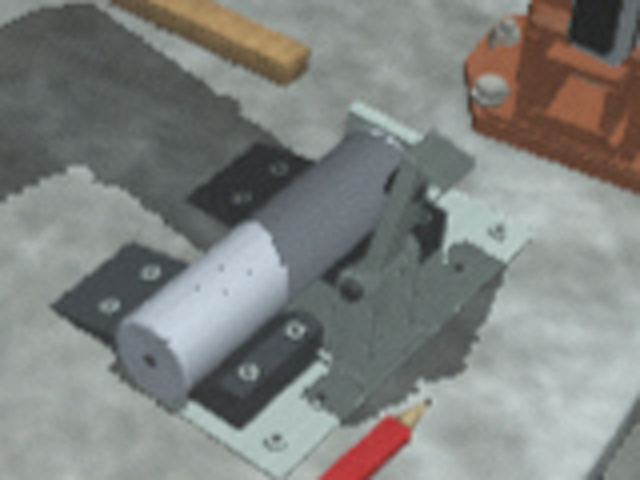

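The bar is in the V with its end against the stop at (375,135), and the keeper is still upright with its tab at (445,160). I'm descending behind the tab.

Emit:
arm_command(
  steps=[0,0.0035,0.03,0,0,0,0.03,0,0,0,0.025,0,0,0,0.013,0,0,0,0,0,-0.008,0,0,0,-0.008,0,0,0,-0.006,0,0,0,-0.004,0,0,0,-0.004,0,0,0,-0.004,0,0,0,-0.004,0,0,0],
)

```text
clock: 19.88
position: [646.5, 60.2, 107.5]
ee_rot: [0.84, -0.543, 0.0, -0.0]
contact_force: [0.4, -0.8, 1.2]
gripper_width: 0.1
grasp_force: 0.4
```

Emit:
arm_command(
  steps=[-0.004,0,0,0,-0.004,0,0,0,-0.004,0,0,0,-0.004,0,0,0,-0.004,0,0,0],
)

```text
clock: 20.5
position: [638.0, 78.7, 107.2]
ee_rot: [0.84, -0.543, -0.0, 0.0]
contact_force: [0.1, -0.8, -0.1]
gripper_width: 0.0
grasp_force: 0.2
```

```bash
python3 - <<'E'
from h import *
st()
s=get_image("scene")
a=cv2.resize(s[195:345,280:480],None,fx=4,fy=4,interpolation=cv2.INTER_CUBIC)
cv2.imwrite("pics/s8.png",a[:,:,::-1])
E
```

```text
t 20.5 fix [ -7.9 -68. ] z 107.2 toolx yaw err 0.001 F fix [-0.3 -0.7] -0.1 w 0.0
```

View pics/s8.png

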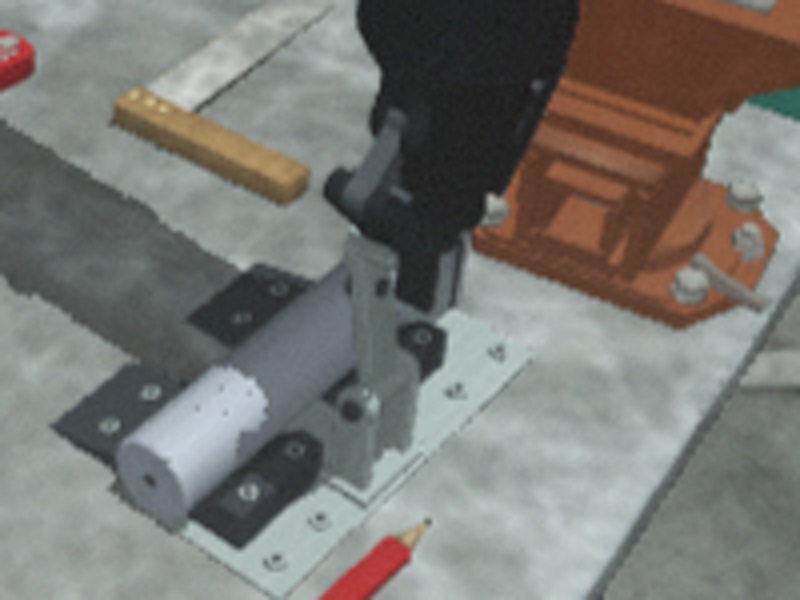

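The finger is against the tab and the keeper is now about upright; the bar is still home. I'm continuing.

Emit:
arm_command(
  steps=[-0.004,0,0,0,-0.004,0,0,0,-0.004,0,0,0,-0.004,0,0,0,-0.004,0,0,0,-0.004,0,0,0,-0.004,0,0,0,-0.004,0,0,0,-0.004,0,0,0,-0.004,0,0,0,-0.004,0,0,0,-0.004,0,0,0,0,0,0,0,0,0,0,0],
)

```text
clock: 22.3
position: [618.5, 122.1, 107.3]
ee_rot: [0.84, -0.543, 0.0, 0.0]
contact_force: [-0.3, -0.1, -0.4]
gripper_width: -0.0
grasp_force: 0.0
```

Emit:
arm_command(
  steps=[0.01,0,0,0,0.02,0,0,0,0,0,-0.05,0,0,0,-0.05,0,0,0,-0.03,0,0,0.04,0,0,0,0.05,0,0,0,0.05,0,0,0,0.05,0,0,0,0,0,0],
)

```text
clock: 23.55
position: [455.0, 14.5, 237.9]
ee_rot: [0.839, -0.544, -0.0, -0.0]
contact_force: [0.9, 0.1, 0.6]
gripper_width: -0.0
grasp_force: 0.0
```

```bash
python3 - <<'E'
from h import *
st();T=get_image("top");S=get_image("scene")
ct,cs=get_calibration("top"),get_calibration("scene")
W3=lambda q:np.append(D["R"]@np.array(q[:2])+D["t"],q[2])
# keeper colour at predicted shut positions (arm top z~52; tab at y=+24,z 52..73), and upright position
for n,im,c in(("top",T,ct),("scene",S,cs)):
    for q in[(-7,-25,53),(-7,-5,53),(-7,10,53),(-7,24,65),(-7,-55,120),(-50,0,44),(-84,0,44)]:
        u=np.round(proj(c,W3(q))).astype(int);print(n,q,u,np.median(im[u[1]-1:u[1]+2,u[0]-1:u[0]+2].reshape(-1,3),axis=0))
b=T.astype(int);m=((b[...,2]-b[...,0]>12)&(b[...,2]>120)).astype(np.uint8)
np.save("T.npy",T);np.save("S.npy",S)
for p in [(-90,0,24),(70,0,24)]:print(np.round(proj(ct,W3(p)),1),np.round(proj(cs,W3(p)),1))
# bystanders: compare red masks / wood before-after in top view
o=cv2.imread("pics/top0.png")[:,:,::-1].astype(int)
for n,(x0,x1,y0,y1) in(("pencil",(405,460,235,330)),("hex",(180,225,240,310)),("square",(195,300,150,240))):
    f=lambda i:[round(float(v.mean()),1) for v in np.nonzero((i[y0:y1,x0:x1,0]-i[y0:y1,x0:x1,2]>40))]
    print(n,f(o),f(b))
E
```

```text
t 23.55 fix [-201.1  -51.4] z 237.9 toolx yaw err -0.002 F fix [ 0.9 -0.3] 0.6 w -0.0
top (-7, -25, 53) [381 241] [221. 231. 231.]
top (-7, -5, 53) [370 246] [214. 226. 226.]
top (-7, 10, 53) [361 249] [222. 233. 233.]
top (-7, 24, 65) [354 252] [117. 127. 126.]
top (-7, -55, 120) [405 225] [168. 174. 173.]
top (-50, 0, 44) [377 272] [218. 225. 234.]
top (-84, 0, 44) [386 291] [217. 225. 234.]
scene (-7, -25, 53) [362 283] [181. 198. 194.]
scene (-7, -5, 53) [353 277] [182. 200. 196.]
scene (-7, 10, 53) [346 273] [184. 203. 199.]
scene (-7, 24, 65) [339 264] [174. 190. 189.]
scene (-7, -55, 120) [381 260] [128. 138. 141.]
scene (-50, 0, 44) [334 293] [192. 203. 215.]
scene (-84, 0, 44) [321 305] [198. 209. 219.]
[385.8 294.9] [318.4 315.3]
[346.2 209.1] [375.1 265.5]
pencil [50.1, 27.7] [49.9, 27.7]
hex [35.2, 23.1] [35.2, 23.1]
square [68.7, 68.6] [68.7, 68.7]
```

The keeper is shut on the bar and the bystanders haven't moved. I'll check that the bar's end is still home.

```bash
python3 - <<'E'
from h import *
T=np.load("T.npy").astype(int);c=get_calibration("top")
W3=lambda q:np.append(D["R"]@np.array(q[:2])+D["t"],q[2])
for x in list(range(-104,-78,3))+list(range(52,90,3)):
    u=np.round(proj(c,W3((x,0,44)))).astype(int);print(x,u,T[u[1],u[0]])
E
```

```text
-104 [391 302] [156 159 158]
-101 [391 300] [156 160 158]
-98 [390 298] [155 159 158]
-95 [389 297] [154 159 158]
-92 [388 295] [145 151 152]
-89 [387 293] [193 203 217]
-86 [387 292] [213 221 231]
-83 [386 290] [220 227 236]
-80 [385 288] [222 229 238]
52 [352 216] [217 224 233]
55 [351 214] [217 223 233]
58 [350 213] [214 221 231]
61 [349 211] [213 222 231]
64 [349 210] [215 222 232]
67 [348 208] [209 219 228]
70 [347 206] [177 190 192]
73 [346 205] [215 226 225]
76 [346 203] [206 221 221]
79 [345 202] [197 214 214]
82 [344 200] [213 224 224]
85 [343 198] [205 220 220]
88 [343 197] [207 221 220]
```

The free end is at x≈-90 and the bar meets the stop at 70 with no gap. I'm handing in.

```bash
python3 -c "
from bench import *
print(job_done())"
```

```text
the job is handed in; nothing more can be done
None
```

The job is handed in: the bar is in the V with its end against the stop, the keeper is down on it, the try square, pencil and hex keys have not moved, and the arm is clear of everything. It took about 24 s.

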